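# Call for bolts, washers and nuts on the stock rockers

### The arm

A 6-joint arm with a two-finger parallel gripper is mounted at the origin on the work surface. World frame = base frame: x ahead of the robot, y to its left, z up, the work surface at z = 0. Lengths are in m, angles in rad, forces in N, time in s.
With the tool pointing down it reaches from about 0.4 to 0.925 m from the base axis. Payload 3.4 kg.
Tool frame: the origin (TCP) lies on the centre line of the jaws, within the pads' length; the fingertips stand robot.finger_overhang ahead of it and the grasp point (between the pads) lies 5 mm behind it (robot.finger_overhang is the distance from the TCP to the fingertips, in m); z points along the fingers, y is the line along which they close (so a half turn about z gives the same grasp; the last joint's range is limited). The gripper opens to 85 mm and grips with 20 to 120 N. Pads are 22 mm wide; open, the fingers measure 114 mm over their backs; the gripper's body (76 mm by 85 mm) begins 54 mm behind the grasp point. The pads swing forward as they close: fully open they stand 13 mm farther back than shut.
Start: joints at [-1.351, 0.307, 1.506, -0, 1.328, -0.073], TCP at [0.166, -0.551, 0.245] pointing down, gripper open.
Joint ranges: [-3.12, 3.12], [-1.05, 2.28], [0.14, 2.33], [-1.42, 4.57], [0.1, 2.73], [-2.68, 2.68]. Speed limits (rad/s): [2.57, 2.57, 3.14, 3.14, 3.14, 3.14].

### API

Orientations are given as a 3x3 rotation matrix whose columns are the frame's x, y, z axes.
In Python, from bench import robot, vision, workorder gives the robot as it stands.
- The arm moves only by the tool servo_tool, never from a script. Its arguments are lists of equal length, an entry for each row: "jaw": the finger opening in mm, from 0 to 85.4; "slide": the shift along the world's x, y, z in mm, a list of three; "roll": the turn about the world's z in rad. A call has 1 to 20 rows; each row shifts and turns the commanded pose from where the row before left it; what a row does not reach is not made up. A row lasts 1/12 s, in which the tool goes at most 41.7 mm and 7.16 degrees, less where a joint would pass 70% of its speed; a pose out of reach is approached as far as the arm can. A call with a gripper value outside its range is refused whole. The fingers move at their own pace and stop on an object; "grip_force" is the grip in N (left out, the last holds). Time passes only in rows, so rows that do not move let the fingers close. It gives the time, the measured TCP pose, the force, the opening and the grip force at its end, in the units of the state.
- robot.get_obs(): the state, without advancing time (a new reading comes with each control period).
- vision.grab_frame(name): name is "scene" or "side" or "wrist"; returns the picture (400x640x3 uint8, blue, green, red); there is no depth.
- vision.camera_info(name): a dict with "vertical_fov" (degrees; the focal length in pixels is half the picture's height over the tangent of half this angle, whatever the lens; pixels are square), "cx", "cy" (the principal point, pixels), "dist_coeffs" ([k1, k2, p1, p2, k3] as OpenCV has them; the pictures are not rectified), "rvec" (rotation vector, rad) and "tvec" (3), from world to camera coordinates, as OpenCV has them. Camera axes: x right, y down, z forward; pixel columns grow to the right and rows downward; lengths in m; the calibration is good to about 2 mm. A picture is of the moment at which its call begins: read the wrist's pose just before it. camera_info takes no time and is no camera call; for the wrist camera it gives the pose at the moment of the call.
- workorder.hand_in(): hands the job in; it is judged then, once.
The state is a dict: "t": time; "joint_positions": joint angles; "joint_velocities": joint speeds; "joint_efforts": joint torques, N m; "tool_pos": TCP position; "orientation": TCP orientation; "wrist_force": force on the tool from outside, world axes, zero at the start; "ft_torque": the same for the moment, N m; "grip_width": finger opening in m; "grip_force": force on a finger pad.
Only numpy, scipy, OpenCV 4.12 (cv2) and the standard library are available. Lean on these libraries where they do the work, as an engineer would, in place of code of your own. Each camera call takes 0.05 s, during which the arm holds its last target. There are 200 camera calls.

### The job

Call for fresh stock: lightly press down the raised near end of the black rocker in front of the long hex bolts until it rests on its stop, then do the same for the flat washers, then for the hex nuts, in that order. Leave the rivnuts' rocker as it is and leave the gauge, the dust caps and the rivnut tool where they lie.

Things in the scene. Friction and masses are not known exactly. Their poses are not given: they have to be found in the camera images.
- bolt_unit: Fixed stock unit of LONG HEX BOLTS (12 mm shanks about 70 mm long with hex heads): grey base 200 (x) x 80 x 24 mm, front at -x to the robot; origin at the centre of its underside. Open grey bin at the rear, x -9 to 99 mm, 66 mm high, fasteners in it up to 80 mm. A black rocker in front of it. The four units differ only in the bin's contents; their places in the row change.
- bolt_rocker (a joint): Rocker of the bolt unit: black plate 76 (unit's x) x 36 x 6 mm with a cushion on each end, pivot along the unit's y, 58 mm in front of the unit's origin, 40 mm up. 0 rad: end nearest the robot up, top edge 59 mm above the ledge; 0.5 rad: that end down on its rigid stop, edge 41 mm up, far end raised. Friction of 0.025 N m (1 to 2 N at the end) holds it where it is left.
- bolt_pad (a point): Where to press: top of the near cushion (28 x 34 mm) of the bolt rocker, 28 mm from the pivot towards the robot; moves with it. 58 mm above the ledge when up, 44 mm when down. The cushion yields 5 mm (2.5 N per mm), then is hard. A flat fingertip 22 mm wide centred here has the rocker on its stop when about 45 mm up; 42.5 mm takes about 9 N. Over 20 N is too hard.
- washer_unit: Fixed stock unit of FLAT WASHERS (thin 34 mm discs with a hole): grey base 200 (x) x 80 x 24 mm, front at -x to the robot; origin at the centre of its underside. Open grey bin at the rear, x -9 to 99 mm, 66 mm high, fasteners in it up to 80 mm. A black rocker in front of it. The four units differ only in the bin's contents; their places in the row change.
- washer_rocker (a joint): Rocker of the washer unit: black plate 76 (unit's x) x 36 x 6 mm with a cushion on each end, pivot along the unit's y, 58 mm in front of the unit's origin, 40 mm up. 0 rad: end nearest the robot up, top edge 59 mm above the ledge; 0.5 rad: that end down on its rigid stop, edge 41 mm up, far end raised. Friction of 0.025 N m (1 to 2 N at the end) holds it where it is left.
- washer_pad (a point): Where to press: top of the near cushion (28 x 34 mm) of the washer rocker, 28 mm from the pivot towards the robot; moves with it. 58 mm above the ledge when up, 44 mm when down. The cushion yields 5 mm (2.5 N per mm), then is hard. A flat fingertip 22 mm wide centred here has the rocker on its stop when about 45 mm up; 42.5 mm takes about 9 N. Over 20 N is too hard.
- nut_unit: Fixed stock unit of HEX NUTS (24 mm across, 12 mm thick, with a hole): grey base 200 (x) x 80 x 24 mm, front at -x to the robot; origin at the centre of its underside. Open grey bin at the rear, x -9 to 99 mm, 66 mm high, fasteners in it up to 80 mm. A black rocker in front of it. The four units differ only in the bin's contents; their places in the row change.
- nut_rocker (a joint): Rocker of the nut unit: black plate 76 (unit's x) x 36 x 6 mm with a cushion on each end, pivot along the unit's y, 58 mm in front of the unit's origin, 40 mm up. 0 rad: end nearest the robot up, top edge 59 mm above the ledge; 0.5 rad: that end down on its rigid stop, edge 41 mm up, far end raised. Friction of 0.025 N m (1 to 2 N at the end) holds it where it is left.
- nut_pad (a point): Where to press: top of the near cushion (28 x 34 mm) of the nut rocker, 28 mm from the pivot towards the robot; moves with it. 58 mm above the ledge when up, 44 mm when down. The cushion yields 5 mm (2.5 N per mm), then is hard. A flat fingertip 22 mm wide centred here has the rocker on its stop when about 45 mm up; 42.5 mm takes about 9 N. Over 20 N is too hard.
- rivnut_unit: Fixed stock unit of RIVNUTS (short 12 mm sleeves, 24 mm long, with a thin 20 mm flange at one end): grey base 200 (x) x 80 x 24 mm, front at -x to the robot; origin at the centre of its underside. Open grey bin at the rear, x -9 to 99 mm, 66 mm high, fasteners in it up to 80 mm. A black rocker in front of it. The four units differ only in the bin's contents; their places in the row change.
- rivnut_rocker (a joint): Rocker of the rivnut unit: black plate 76 (unit's x) x 36 x 6 mm with a cushion on each end, pivot along the unit's y, 58 mm in front of the unit's origin, 40 mm up. 0 rad: end nearest the robot up, top edge 59 mm above the ledge; 0.5 rad: that end down on its rigid stop, edge 41 mm up, far end raised. Friction of 0.025 N m (1 to 2 N at the end) holds it where it is left.
- rivnut_pad (a point): Where to press: top of the near cushion (28 x 34 mm) of the rivnut rocker, 28 mm from the pivot towards the robot; moves with it. 58 mm above the ledge when up, 44 mm when down. The cushion yields 5 mm (2.5 N per mm), then is hard. A flat fingertip 22 mm wide centred here has the rocker on its stop when about 45 mm up; 42.5 mm takes about 9 N. Over 20 N is too hard.
- pitch_gauge: Brass screw-pitch gauge, 85 x 22 x 9 mm body with thin leaves fanned out 45 mm beyond its +x end; loose; origin under the body's centre. Leave alone.
- cap_a: Orange plastic dust cap, 34 mm across, 22 mm tall, loose on the ledge between the robot and the row; origin at the centre of its underside. Leave alone.
- cap_b: Orange plastic dust cap, 34 mm across, 22 mm tall, loose on the ledge between the robot and the row; origin at the centre of its underside. Leave alone.
- rivnut_tool: Silver rivnut tool lying along its x axis, about 275 x 85 x 32 mm; loose; origin on its underside near the root of the two handles. Leave alone.
Not all that is in view belongs to the job. Leave any blue or red look-alike of the washer_unit alone.

How it is judged:
On the way, in this order (a step that is already met when the one before it is completed fails the run):
1. the bolts' rocker is down, the washers' and nuts' still up (value of joint bolt_rocker above 0.4 rad and value of joint each of washer_rocker, nut_rocker below 0.2 rad), for 0.1 s.
2. then the washers' rocker is down, the nuts' still up (value of joint each of bolt_rocker, washer_rocker above 0.4 rad and value of joint nut_rocker below 0.2 rad), for 0.1 s.
3. then the nuts' rocker is down (value of joint each of bolt_rocker, washer_rocker, nut_rocker above 0.4 rad), for 0.1 s.
At the end, for the whole second after the job is handed in: The rockers of the bolts, washers and nuts are down (each past 0.40 of 0.5 rad), the rivnuts' is up (under 0.1 rad), and the four loose things are within 15 mm of where they began (all of step 3 and value of joint rivnut_rocker below 0.1 rad and distance of each of pitch_gauge, cap_a, cap_b, rivnut_tool from where it was at the start of the episode below 0.015 m); the robot touches nothing.
It fails at once if the rivnuts' rocker is pressed (past 0.1 rad) (value of joint rivnut_rocker above 0.1 rad).
It fails at once if a unit or its rocker is pushed hard (over 20 N) instead of lightly (contact force between any of the fingers, the arm and bolt_unit above 20 N or contact force between any of the fingers, the arm and washer_unit above 20 N or contact force between any of the fingers, the arm and nut_unit above 20 N or contact force between any of the fingers, the arm and rivnut_unit above 20 N).
It fails at once if a loose thing is pushed, lifted or carried (over 15 mm) (distance of any of pitch_gauge, cap_a, cap_b, rivnut_tool from where it was at the start of the episode above 0.015 m).
It also fails if it takes over 45 s, if anything falls off the work surface, if the arm or the gripper's body presses on something with over 40 N, if the wrist force passes 120 N, or if a joint passes its speed limit or range.

## Working session

There is one attempt and no reset: what is moved stays moved. The work goes in short steps, Python scripts to look and compute and a tool call to move; the robot and the scene stay as the last step left them, time stands still between calls to the robot, and variables do not carry over. Pictures are saved under pics/ and viewed, at most 10 in all, crops included, and the job is handed in when it is done.

Besides the shell and the picture viewer there is one more tool, called after ">>>" as a command line: name --pt "numbers of a row" for each row, then --argument value for the rest. servo_tool: Moves the arm, as the interface text tells. Its arguments: {"type":"object","properties":{"jaw":{"type":"array","items":{"type":"number"}},"slide":{"type":"array","items":{"type":"array","items":{"type":"number"}}},"roll":{"type":"array","items":{"type":"number"}},"grip_force":{"type":"number"}},"required":["jaw","slide","roll"]}

```bash
mkdir -p pics; cat > h.py <<'E'
import numpy as np, cv2
from bench import robot, vision, workorder
def cam(n):
    c=vision.camera_info(n); f=200/np.tan(np.radians(c["vertical_fov"])/2)
    K=np.array([[f,0,c["cx"]],[0,f,c["cy"]],[0,0,1]]); R=cv2.Rodrigues(np.array(c["rvec"],float))[0]
    return K,np.array(c["dist_coeffs"],float),R,np.array(c["tvec"],float).reshape(3)
def ray(n,uv,z):
    K,d,R,t=cam(n); p=cv2.undistortPoints(np.array(uv,float).reshape(-1,1,2),K,d).reshape(-1,2)
    D=np.c_[p,np.ones(len(p))]@R; C=-R.T@t
    return C+D*((z-C[2])/D[:,2])[:,None]
def proj(n,P):
    K,d,R,t=cam(n); return cv2.projectPoints(np.array(P,float).reshape(-1,1,3),cv2.Rodrigues(R)[0],t,K,d)[0].reshape(-1,2)
E
python3 - <<'E'
from h import *
for n in("scene","side"):
    im=vision.grab_frame(n); cv2.imwrite(f"pics/{n}0.png",im)
    K,d,R,t=cam(n); print(n,-R.T@t,K[0,0],d)
o=robot.get_obs(); print(o["t"],o["tool_pos"],o["orientation"],robot.finger_overhang,o["wrist_force"])
E
```

```text
scene [0.9252049  0.4614323  0.94368055] 400.18687235183734 [0.00809165 0.         0.         0.         0.        ]
side [-0.00806967  0.78715206  0.90639926] 436.82151644656267 [-0.07552161  0.          0.          0.          0.        ]
0.1 [ 0.16581524 -0.54994234  0.24448038] [[ 9.57431269e-01  2.88661087e-01 -3.77715760e-04]
 [ 2.88661291e-01 -9.57429585e-01  1.80264730e-03]
 [ 1.58717887e-04 -1.83494281e-03 -9.99998304e-01]] 0.014 [ 1.04240898 -0.12580643  1.35988936]
```

View pics/scene0.png

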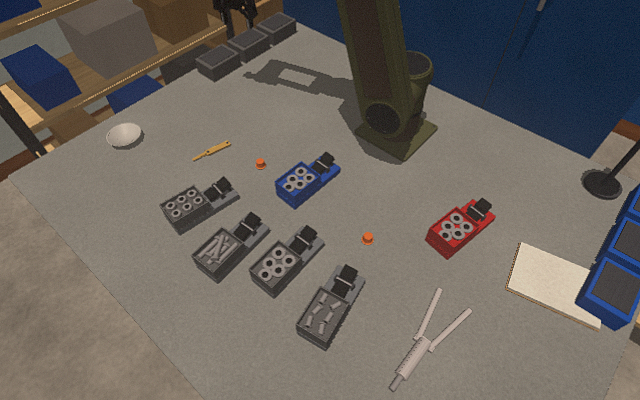

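View pics/side0.png

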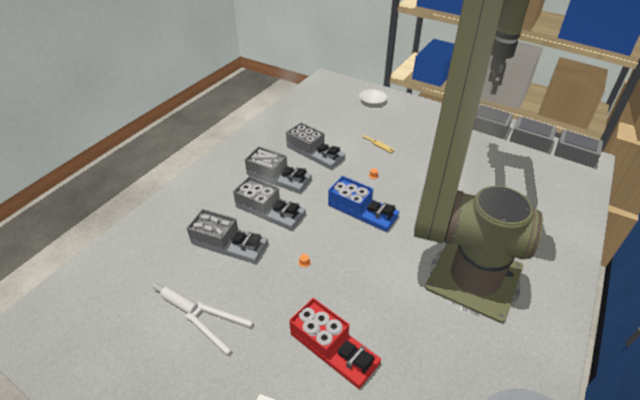

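The scene view shows four grey units at about (200,203), (230,245), (287,260) and (331,305). The blue (308,180) and red (460,225) units are look-alikes. The caps are at (260,163) and (368,238), the gauge at (212,150) and the tool at (430,345). (230,245) looks like the long bolts. (331,305) has short pieces, which fits rivnuts. (200,203) and (287,260) are nuts or washers, so I'll enlarge the row.

```bash
python3 - <<'E'
from h import *
im=cv2.imread("pics/scene0.png")[145:355,150:375]
cv2.imwrite("pics/crop1.png",cv2.resize(im,None,fx=2.85,fy=2.85,interpolation=cv2.INTER_CUBIC))
# light-grey base & black masks
g=cv2.imread("pics/scene0.png"); hsv=cv2.cvtColor(g,cv2.COLOR_BGR2HSV)
m=(hsv[...,2]<45).astype(np.uint8); m[:140]=0; m[:,:150]=0; m[:,380:]=0
n,l,s,c=cv2.connectedComponentsWithStats(m)
for i in range(1,n):
    if s[i,4]>40: print(s[i],c[i].round(1),ray("scene",c[i],0.05).round(3))
E
```

```text
[209 187  11  15  43] [213.8 194.2] [[ 0.599 -0.216  0.05 ]]
[240 223  11  18  47] [245.2 232. ] [[ 0.626 -0.055  0.05 ]]
```

View pics/crop1.png

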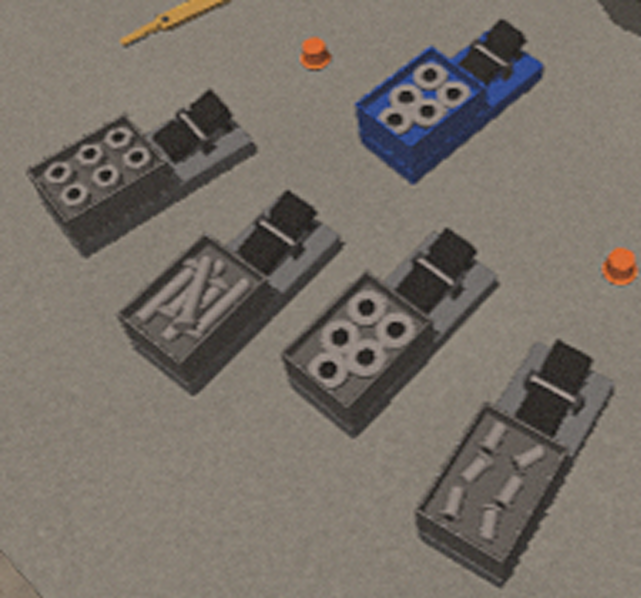

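The enlarged crop settles it. Scene pixels of the bins:
- **Nuts:** (187,205), six small thick rings.
- **Bolts:** (219,250), long rods.
- **Washers:** (284,265), wide flat discs like the look-alikes' but in a grey unit.
- **Rivnuts:** (325,312), short sleeves.

Next I'll cast rays to the near cushions and the base corners.

```bash
python3 - <<'E'
from h import *
f=lambda p:np.array(p)/2.85+[150,145]
pads=dict(nut=(212,112),bolt=(296,212),washer=(453,249),riv=(572,360))
far=dict(nut=(174,140),bolt=(258,252),washer=(420,287),riv=(547,408))
for k in pads:
    a=ray("scene",f(pads[k]),.058)[0];b=ray("scene",f(far[k]),.036)[0]
    print(k,a.round(4),"yaw",np.degrees(np.arctan2(*(b-a)[1::-1])).round(1),"r",np.hypot(*a[:2]).round(3),"side px",proj("side",a).round(0))
for n,p in dict(capa=(260,163),capb=(368,238),blue=(322,163)).items(): print(n,ray("scene",p,.02).round(3))
print(cam("wrist")[2], -cam("wrist")[2].T@cam("wrist")[3],cam("wrist")[0][0,0])
E
```

```text
nut [ 0.5586 -0.2144  0.058 ] yaw -24.2 r 0.598 side px [[330. 149.]]
bolt [ 0.5868 -0.0626  0.058 ] yaw -8.5 r 0.59 side px [[297. 172.]]
washer [0.5206 0.0757 0.058 ] yaw -7.1 r 0.526 side px [[290. 206.]]
riv [0.5371 0.2269 0.058 ] yaw 8.6 r 0.583 side px [[252. 239.]]
capa [[ 0.414 -0.225  0.02 ]]
capb [[0.412 0.191 0.02 ]]
blue [[ 0.288 -0.079  0.02 ]]
[[ 0.28964574 -0.95713239 -0.0017139 ]
 [-0.92157388 -0.27936775  0.26954638]
 [-0.25847038 -0.07649347 -0.96298588]] [ 0.23102612 -0.53064945  0.37350368] 315.4523896414557
```

>>> servo_tool --jaw '[0,0,0,0,0,0,0,0,0,0,0,0,0,0,0,0,0,0,0,0]' --pt "21 24 -2" --pt "21 24 -2" --pt "21 24 -2" --pt "21 24 -2" --pt "21 24 -2" --pt "21 24 -2" --pt "21 24 -2" --pt "21 24 -2" --pt "21 24 -2" --pt "21 24 -2" --pt "21 24 -2" --pt "21 24 -2" --pt "21 24 -2" --pt "21 24 -2" --pt "21 24 -2" --pt "21 24 -2" --pt "21 24 -2" --pt "21 24 -2" --pt "21 24 -2" --pt "0 0 0" --roll '[-0.022,-0.022,-0.022,-0.022,-0.022,-0.022,-0.022,-0.022,-0.022,-0.022,-0.022,-0.022,-0.022,-0.022,-0.022,-0.022,-0.022,-0.022,-0.022,-0.022]'

```text
t: 1.77
tool_pos: [0.5684, -0.0904, 0.2065]
orientation: [[0.99, -0.144, 0.002], [-0.144, -0.99, 0.003], [0.002, -0.003, -1.0]]
wrist_force: [0.3, -0.2, 0.5]
grip_width: -0.0002
grip_force: 0.0
```

```bash
python3 - <<'E'
from h import *
o=robot.get_obs(); print(o["t"],o["tool_pos"],o["orientation"][:2],o["wrist_force"],o["grip_width"])
P=[(.5586,-.2144,.058),(.5868,-.0626,.058),(.5206,.0757,.058)]
print(proj("wrist",P).round(0), proj("wrist",o["tool_pos"]+np.array(o["orientation"])[:,2]*.014))
im=vision.grab_frame("wrist"); cv2.imwrite("pics/w1.png",im)
E
```

```text
1.7667 [ 0.56839626 -0.09036849  0.20653876] [[ 0.98956031 -0.14410353  0.00213866]
 [-0.14410873 -0.98955865  0.0025184 ]] [ 0.26817968 -0.18705731  0.47229434] -0.0002203060915803897
[[454. 176.]
 [284. 169.]
 [157. 255.]] [[316.62200303 248.90945306]]
```

View pics/w1.png

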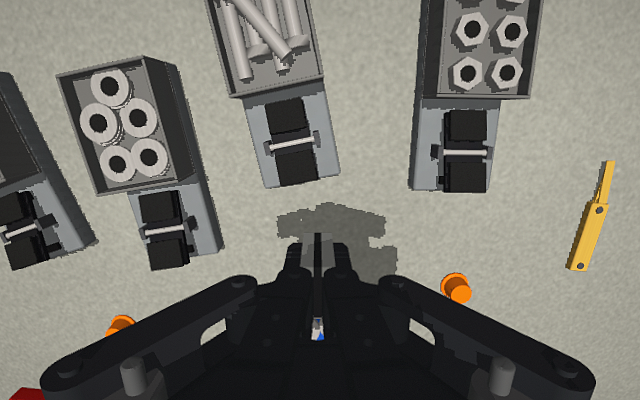

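The wrist view confirms the bins: washers (120,125), long bolts (265,45), hex nuts (487,55). The near cushions are at about (165,250), (293,170) and (466,178). I'll measure them by mask.

```bash
cat > pads.py <<'E'
from h import *
def pads(seeds,im):
    g=cv2.cvtColor(im,cv2.COLOR_BGR2GRAY)
    for k,(u,v) in seeds.items():
        r=28; m=np.zeros_like(g); m[v-r:v+r,u-r:u+r]=(g[v-r:v+r,u-r:u+r]<42)
        m=cv2.morphologyEx(m,cv2.MORPH_OPEN,np.ones((5,5)))
        n,l,s,c=cv2.connectedComponentsWithStats(m); i=l[v,u]
        cnt=cv2.findContours((l==i).astype(np.uint8),0,2)[0][0]
        w=ray("wrist",cnt.reshape(-1,2),.058)[:,:2]
        (cx,cy),(a,b),an=cv2.minAreaRect((w*1000).astype(np.float32))
        print(k,s[i],"c %.1f %.1f size %.1f %.1f ang %.1f"%(cx,cy,a,b,an))
E
python3 - <<'E'
from pads import *
pads(dict(nut=(466,178),bolt=(291,172),washer=(164,250)),cv2.imread("pics/w1.png"))
for k,(a,b) in dict(nut=((433,152),(488,152.5)),bolt=((269,145),(315,138.5)),washer=((145,232),(186,228))).items():
    p=ray("wrist",(a,b),.045); d=p[1]-p[0]; print(k,"bar dir",np.degrees(np.arctan2(d[1],d[0]))+90, p.mean(0).round(4))
E
```

```text
nut [ 439  156   47   36 1491] c 556.8 -225.0 size 44.6 32.5 ang 82.0
bolt [ 276  149   42   37 1192] c 584.1 -76.1 size 28.4 34.9 ang 3.3
washer [ 148  231   44   39 1307] c 522.0 60.2 size 37.0 46.7 ang 0.0
nut bar dir -8.443509756683682 [ 0.5743 -0.2286  0.045 ]
bolt bar dir -0.3660730614153067 [ 0.6059 -0.0749  0.045 ]
washer bar dir -2.1815384961337685 [0.5383 0.065  0.045 ]
```

The scene and wrist results differ by about 13 mm in y. I'll re-measure with the arm settled and check each camera against the known fingertip and the side view.

```bash
python3 - <<'E'
from pads import *
o=robot.get_obs(); print(o["t"],o["tool_pos"])
w=vision.grab_frame("wrist"); pads(dict(nut=(466,178),bolt=(291,172),washer=(164,250)),w)
tip=np.array(o["tool_pos"])+[0,0,-.014]
out=[]
for n in("scene","side"):
    im=vision.grab_frame(n)
    P=[tip,(.584,-.076,.058),(.557,-.225,.058),(.522,.060,.058)]
    q=proj(n,P)
    print(n,q.round(1)); 
    c=q.mean(0).astype(int); x,y=max(c[0]-65,0),max(c[1]-70,0)
    s=5 if 0 else 4
    cr=cv2.resize(im[y:y+140,x:x+130],None,fx=3,fy=3,interpolation=cv2.INTER_CUBIC)
    for p in q: cv2.drawMarker(cr,tuple(((p-[x,y]+.5)*3).astype(int).tolist()),(0,255,0),0,10,1)
    out.append(cr); print(x,y)
    pass
cv2.imwrite("pics/chk.png",np.hstack(out))
print(cam("wrist")[1])
E
```

```text
1.8167 [ 0.56636245 -0.09231005  0.20648474]
nut [ 438  153   46   37 1478] c 557.9 -224.7 size 42.6 33.3 ang 82.1
bolt [ 273  147   42   37 1194] c 584.8 -75.4 size 28.6 34.9 ang 3.0
washer [ 145  229   46   39 1349] c 522.6 60.3 size 48.2 37.2 ang 89.6
scene [[244.5 176.9]
 [251.2 216. ]
 [222.4 182.1]
 [304.1 229.4]]
190 131
side [[307.3 132.4]
 [300.5 169.8]
 [332.3 147.9]
 [292.6 203. ]]
243 93
[-0.04677016  0.          0.          0.          0.        ]
```

View pics/chk.png

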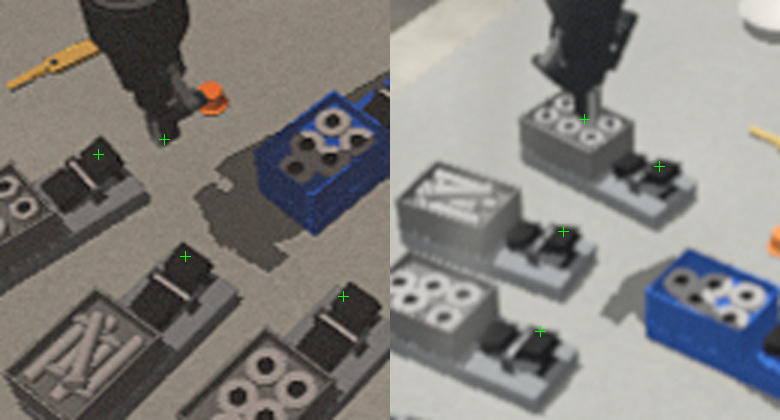

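Both fixed cameras put the fingertip where it belongs, at crop (163,140) and (587,118). The wrist-derived marks sit about 3 px off the cushion centres, so I'll triangulate from scene and side.

```bash
python3 - <<'E'
from h import *
from scipy.optimize import least_squares
o=dict(bolt=[(254.1,218.8),(300.3,173.3)],nut=[(224.3,183.6),(333.7,150.3)],washer=[(308.,232.2),(292.3,208)])
wc=dict(bolt=(293,166),nut=(465,174),washer=(164,249))
for k,(a,b) in o.items():
    f=lambda P:np.r_[(proj("scene",P)-a).ravel(),(proj("side",P)-b).ravel()]
    r=least_squares(f,[.55,-.05,.06]); print(k,r.x.round(4),r.fun.round(1), "wrist px",proj("wrist",r.x).round(0), "scene z58",ray("scene",a,.058).round(4),"side z58",ray("side",b,.058).round(4),"wrist",ray("wrist",wc[k],.058).round(4))
E
```

```text
bolt [ 0.5813 -0.0695  0.049 ] [-0.1 -0.2 -0.2  0.2] wrist px [[287. 167.]] scene z58 [[ 0.5851 -0.0635  0.058 ]] side z58 [[ 0.5752 -0.0616  0.058 ]] wrist [[ 0.5832 -0.0763  0.058 ]]
nut [ 0.5525 -0.2251  0.0485] [-0.1 -0.4 -0.3  0.3] wrist px [[456. 174.]] scene z58 [[ 0.5571 -0.2165  0.058 ]] side z58 [[ 0.5466 -0.216   0.058 ]] wrist [[ 0.5536 -0.2294  0.058 ]]
washer [0.5174 0.0692 0.0483] [-0. -0. -0.  0.] wrist px [[163. 249.]] scene z58 [[0.5218 0.0735 0.058 ]] side z58 [[0.5114 0.0773 0.058 ]] wrist [[0.521  0.0619 0.058 ]]
```

>>> servo_tool --jaw '[0,0,0,0,0,0,0,0,0,0]' --pt "2 2.5 -14" --pt "2 2.5 -14" --pt "2 2.5 -14" --pt "2 2.5 -14" --pt "2 2.5 -14" --pt "2 2.5 -14" --pt "2 2.5 -14" --pt "2 2.5 -14" --pt "0 0 0" --pt "0 0 0" --roll '[0.018,0.018,0.018,0.018,0.018,0.018,0.018,0.018,0,0]'

```text
t: 2.8
tool_pos: [0.5796, -0.0756, 0.0949]
orientation: [[1.0, -0.005, -0.002], [-0.005, -1.0, 0.0], [-0.002, -0.0, -1.0]]
wrist_force: [0.1, 0.5, -0.2]
grip_width: 0.0001
grip_force: 0.0
```

```bash
cat > look.py <<'E'
from h import *
import sys
o=robot.get_obs(); print(o["t"],o["tool_pos"],o["wrist_force"])
tip=np.array(o["tool_pos"])+[0,0,-.014]; out=[]
for n in("scene","side","wrist"):
    im=vision.grab_frame(n); c=proj(n,tip)[0]; h=40 if n!="wrist" else 100; s=260/(2*h)
    x,y=(np.maximum(c-h,0)).astype(int); x=min(x,640-2*h);y=min(y,400-2*h)
    cr=cv2.resize(im[y:y+2*h,x:x+2*h],(260,260),interpolation=cv2.INTER_CUBIC)
    # green: tip, red: point 22 mm below the tip
    for P,col in((tip,(0,255,0)),([*tip[:2],float(sys.argv[2])],(0,0,255))):
        q=(proj(n,P)[0]-[x,y]+.5)*s; cv2.drawMarker(cr,tuple(q.astype(int).tolist()),col,0,10,1)
    out.append(cr)
cv2.imwrite(sys.argv[1],np.hstack(out))
E
python3 look.py pics/b1.png .058
```

```text
2.8 [ 0.57956585 -0.0755541   0.09487429] [ 0.11612565  0.53841549 -0.16928892]
```

View pics/b1.png

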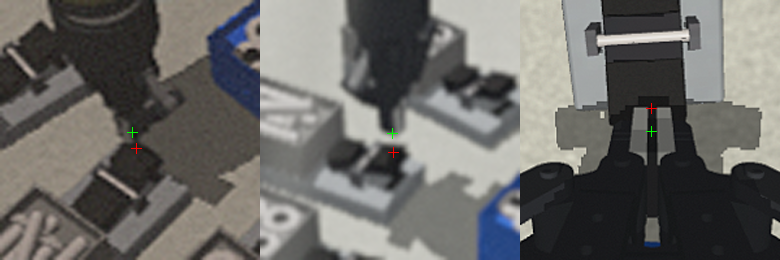

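The scene and side crops show the tip just above the bolt's near cushion. The wrist crop shows the pivot bar at (645,38), with cushion edges at 608 and 688 and the tip at 651, so y is aligned. I'll work out x from the bar.

```bash
python3 - <<'E'
from h import *
o=robot.get_obs(); tip=np.array(o["tool_pos"])+[0,0,-.014]
c=proj("wrist",tip)[0]
for z in(.040,.045,.048): print(z,ray("wrist",[c+[-4.6,-71.5],c+np.array([-43,-60])/1.3*0+[ (599-651)/1.3,(41-131)/1.3],c+[(690-651)/1.3,(36-131)/1.3]],z).round(4))
# cushion front edge of near cushion, wrist px (648,60): far edge of the near cushion
print("far edge near cushion",ray("wrist",[c+[-3,(60-131)/1.3]],.052).round(4),"base front edge z24 seen at v~100",ray("wrist",[c+[-60,(103-131)/1.3]],.024).round(4), tip)
E
```

```text
0.04 [[ 0.6081 -0.0727  0.04  ]
 [ 0.6068 -0.0513  0.04  ]
 [ 0.609  -0.0935  0.04  ]]
0.045 [[ 0.6092 -0.0728  0.045 ]
 [ 0.6079 -0.052   0.045 ]
 [ 0.6101 -0.093   0.045 ]]
0.048 [[ 0.6099 -0.0728  0.048 ]
 [ 0.6086 -0.0524  0.048 ]
 [ 0.6107 -0.0927  0.048 ]]
far edge near cushion [[ 0.6009 -0.0737  0.052 ]] base front edge z24 seen at v~100 [[ 0.5697 -0.0342  0.024 ]] [ 0.58124503 -0.07538675  0.08240718]
```

>>> servo_tool --jaw '[0,0,0,0,0,0,0,0,0,0,0,0]' --pt "0 1 -4" --pt "0 1 -4" --pt "0 0 -4" --pt "0 0 -4" --pt "0 0 -4" --pt "0 0 -2" --pt "0 0 -2" --pt "0 0 -2" --pt "0 0 -2" --pt "0 0 -2" --pt "0 0 -2" --pt "0 0 0" --roll '[0,0,0,0,0,0,0,0,0,0,0,0]'

```text
t: 3.95
tool_pos: [0.5804, -0.0726, 0.0629]
orientation: [[1.0, -0.003, -0.001], [-0.003, -1.0, 0.0], [-0.001, -0.0, -1.0]]
wrist_force: [-1.3, 0.6, 1.4]
grip_width: 0.0002
grip_force: 0.8
```

>>> servo_tool --jaw '[0,0,0,0,0,0]' --pt "0 0 -1" --pt "0 0 -1" --pt "0 0 -1" --pt "0 0 -1" --pt "0 0 0" --pt "0 0 0" --roll '[0,0,0,0,0,0]'

```text
t: 4.45
tool_pos: [0.5804, -0.0725, 0.0591]
orientation: [[1.0, -0.003, -0.001], [-0.003, -1.0, 0.0], [-0.001, -0.0, -1.0]]
wrist_force: [-3.7, -0.7, 2.2]
grip_width: 0.0001
grip_force: 1.5
```

>>> servo_tool --jaw '[0,0,0,0,0]' --pt "0 0 -0.7" --pt "0 0 -0.7" --pt "0 0 -0.6" --pt "0 0 0" --pt "0 0 0" --roll '[0,0,0,0,0]'

```text
t: 4.87
tool_pos: [0.5809, -0.0725, 0.0576]
orientation: [[1.0, -0.003, 0.0], [-0.003, -1.0, 0.0], [0.0, -0.0, -1.0]]
wrist_force: [-4.8, 0.1, 6.0]
grip_width: 0.0
grip_force: 3.2
```

The bolts' rocker is on its stop with 6 N at 43.6 mm. I'll lift and go over to the washers.

>>> servo_tool --jaw '[0,0,0,0,0,0,0,0,0,0,0,0,0]' --pt "0 0 10" --pt "0 0 20" --pt "0 0 25" --pt "-9 20 0" --pt "-9 20 0" --pt "-9 20 0" --pt "-9 20 0" --pt "-9 20 0" --pt "-9 20 0" --pt "-9 18 0" --pt "0 0 -5" --pt "0 0 -5" --pt "0 0 0" --roll '[0,0,0,0,0,0,0,0,0,0,0,0,0]'

```text
t: 5.95
tool_pos: [0.5187, 0.0653, 0.1018]
orientation: [[1.0, -0.003, 0.001], [-0.003, -1.0, -0.0], [0.001, 0.0, -1.0]]
wrist_force: [0.3, 0.3, -0.5]
grip_width: -0.0002
grip_force: 0.0
```

```bash
python3 look.py pics/wa1.png .058
```

```text
5.95 [0.51865015 0.06525108 0.10182173] [ 0.32103512  0.25872877 -0.5297794 ]
```

View pics/wa1.png

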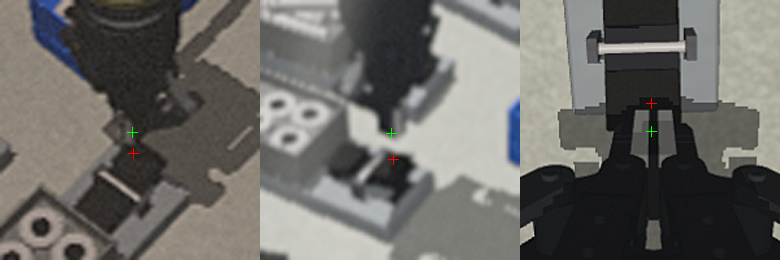

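The crops show the tip over the washers' near cushion. The bar in the wrist crop is at (642,47) and the cushion spans 606 to 680.

```bash
cat > bar.py <<'E'
from h import *
import sys
u,v=map(float,sys.argv[1:]); o=robot.get_obs(); tip=np.array(o["tool_pos"])+[0,0,-.014]
c=proj("wrist",tip)[0]; b=ray("wrist",[np.floor(c-100)+[(u-520)/1.3,v/1.3]],.046)[0]
print("tip",tip.round(4),"bar",b.round(4),"pad",(b-[.0285,0,0]).round(4))
E
python3 bar.py 642 47
```

```text
tip [0.5188 0.0647 0.0882] bar [0.5415 0.0688 0.046 ] pad [0.513  0.0688 0.046 ]
```

>>> servo_tool --jaw '[0,0,0,0,0,0,0,0,0,0,0,0,0,0,0,0,0]' --pt "-2 2 0" --pt "-3 2 0" --pt "0 0 -7" --pt "0 0 -7" --pt "0 0 -7" --pt "0 0 -5" --pt "0 0 -2" --pt "0 0 -2" --pt "0 0 -2" --pt "0 0 -2" --pt "0 0 -2" --pt "0 0 -2" --pt "0 0 -2" --pt "0 0 -1" --pt "0 0 -1" --pt "0 0 -1" --pt "0 0 0" --roll '[0,0,0,0,0,0,0,0,0,0,0,0,0,0,0,0,0]'

```text
t: 7.52
tool_pos: [0.5123, 0.0694, 0.059]
orientation: [[1.0, -0.003, -0.001], [-0.003, -1.0, -0.0], [-0.001, 0.0, -1.0]]
wrist_force: [-2.6, -0.8, 2.0]
grip_width: -0.0
grip_force: 1.2
```

>>> servo_tool --jaw '[0,0,0,0,0]' --pt "0 0 -0.7" --pt "0 0 -0.7" --pt "0 0 -0.6" --pt "0 0 0" --pt "0 0 0" --roll '[0,0,0,0,0]'

```text
t: 7.93
tool_pos: [0.5128, 0.0695, 0.0575]
orientation: [[1.0, -0.003, -0.0], [-0.003, -1.0, 0.0], [-0.0, -0.0, -1.0]]
wrist_force: [-3.5, 0.2, 5.1]
grip_width: 0.0
grip_force: 3.0
```

The washers' rocker is on its stop with 5 N. I'll lift and go over to the nuts.

>>> servo_tool --jaw '[0,0,0,0,0,0,0,0,0,0,0,0,0,0,0,0,0,0]' --pt "0 0 10" --pt "0 0 20" --pt "0 0 20" --pt "3 -24.5 0" --pt "3 -24.5 0" --pt "3 -24.5 0" --pt "3 -24.5 0" --pt "3 -24.5 0" --pt "3 -24.5 0" --pt "3 -24.5 0" --pt "3 -24.5 0" --pt "3 -24.5 0" --pt "3 -24.5 0" --pt "4 -25 0" --pt "4 -25 0" --pt "0 0 -3" --pt "0 0 -3" --pt "0 0 0" --roll '[0,0,0,-0.012,-0.012,-0.012,-0.012,-0.012,-0.012,-0.012,-0.012,-0.012,-0.012,-0.012,-0.012,0,0,0]'

```text
t: 9.43
tool_pos: [0.5508, -0.2254, 0.1009]
orientation: [[0.989, -0.147, -0.0], [-0.147, -0.989, 0.001], [-0.0, -0.001, -1.0]]
wrist_force: [0.1, 0.4, 0.5]
grip_width: 0.0002
grip_force: 0.0
```

```bash
python3 look.py pics/n1.png .058
```

```text
9.4333 [ 0.55080771 -0.2253903   0.10091648] [0.11121671 0.43583044 0.45638884]
```

View pics/n1.png

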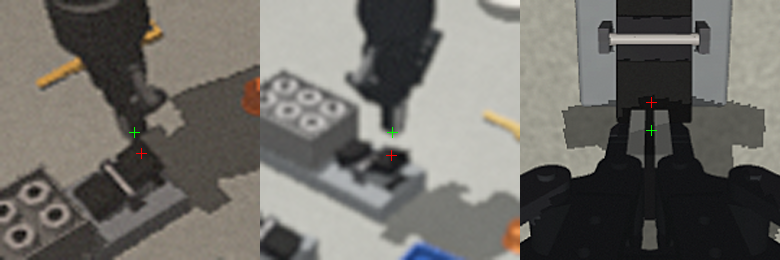

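The tip is over the nuts' near cushion and square to it. The bar is at (654,39) in the wrist crop.

```bash
python3 bar.py 654 39
```

```text
tip [ 0.5508 -0.2245  0.0873] bar [ 0.5769 -0.2297  0.046 ] pad [ 0.5484 -0.2297  0.046 ]
```

>>> servo_tool --jaw '[0,0,0,0,0,0,0,0,0,0,0,0,0,0,0,0,0]' --pt "-2 -1 0" --pt "0 0 0" --pt "0 0 -7" --pt "0 0 -7" --pt "0 0 -7" --pt "0 0 -5" --pt "0 0 -2" --pt "0 0 -2" --pt "0 0 -2" --pt "0 0 -2" --pt "0 0 -2" --pt "0 0 -2" --pt "0 0 -2" --pt "0 0 -1" --pt "0 0 -1" --pt "0 0 0" --pt "0 0 0" --roll '[0,0,0,0,0,0,0,0,0,0,0,0,0,0,0,0,0]'

```text
t: 11.0
tool_pos: [0.5486, -0.2264, 0.0592]
orientation: [[0.989, -0.147, -0.001], [-0.147, -0.989, 0.0], [-0.001, -0.0, -1.0]]
wrist_force: [-2.4, 0.1, 1.5]
grip_width: 0.0002
grip_force: 1.2
```

>>> servo_tool --jaw '[0,0,0,0,0,0]' --pt "0 0 -0.7" --pt "0 0 -0.7" --pt "0 0 -0.7" --pt "0 0 0" --pt "0 0 0" --pt "0 0 0" --roll '[0,0,0,0,0,0]'

```text
t: 11.5
tool_pos: [0.549, -0.2265, 0.0576]
orientation: [[0.989, -0.147, 0.0], [-0.147, -0.989, -0.0], [0.0, 0.0, -1.0]]
wrist_force: [-3.3, 0.3, 5.8]
grip_width: -0.0003
grip_force: 3.1
```

The nuts' rocker is on its stop. I'll lift clear and back off to check all of them.

>>> servo_tool --jaw '[0,0,0,0,0,0,0,0,0,0,0,0]' --pt "0 0 10" --pt "0 0 20" --pt "0 0 30" --pt "0 0 30" --pt "0 0 30" --pt "0 0 30" --pt "0 20 20" --pt "0 30 20" --pt "0 30 20" --pt "0 30 0" --pt "0 0 0" --pt "0 0 0" --roll '[0,0,0,0,0,0,0,0,0,0,0,0]'

```text
t: 12.5
tool_pos: [0.5498, -0.1152, 0.2684]
orientation: [[0.99, -0.144, 0.003], [-0.144, -0.99, -0.001], [0.003, 0.0, -1.0]]
wrist_force: [0.4, -0.9, -0.8]
grip_width: -0.0
grip_force: 0.0
```

```bash
python3 - <<'E'
from h import *
w=vision.grab_frame("wrist"); s=vision.grab_frame("side")
cv2.imwrite("pics/end.png",np.vstack([cv2.resize(w,(480,300)),cv2.resize(s[110:270,170:426],(480,300),interpolation=cv2.INTER_CUBIC)]))
E
```

```text
(no output)
```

View pics/end.png

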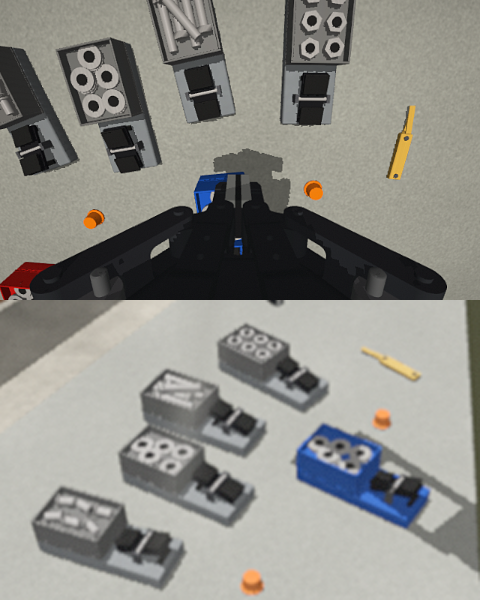

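In the side crop the rockers of the nuts (303,375), bolts (235,418) and washers (218,480) are tilted near end down. The rivnuts' (143,543) still has its near end up, and the caps and gauge lie where they were. I'm handing in.

```bash
python3 -c "
from bench import workorder; print(workorder.hand_in())"
```

```text
the job is handed in; nothing more can be done
None
```

I pressed the bolts', washers' and nuts' rockers onto their stops in that order with about 5 to 6 N each, left the rivnuts' rocker and the loose things alone, and handed the job in; it returned no verdict.

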